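# Start the wire cutter from its console

### The job

Start the wire machine from its console with light fingertip presses: push the white power key in, then the blue feed key, then the green start key, each until it stays clearly down, before pressing the next. Do not press the red stop key, do not lean hard on the keys or the console, and leave the pot, the reel and the screwdriver where they are; finish with the hand clear.

Things in the scene. Friction and masses are not known exactly. Their poses are not given: they have to be found in the camera images.
- console: white operator console, fixed to the table, 220 mm (its x, front to back) x 360 mm (its y) x 60 mm high, with a dark flat screen 4 mm thick on the far half of its top (85 x 150 mm, centred 50 mm to +x of the middle); origin at the centre of its underside, z up, front to -x. The four round keys stand in a row along y, 55 mm in front of the middle, about 70 mm apart, in any order of colours
- white_key (a joint): how far the white key is pressed in, m: 0 fully out, 0.018 at its hard stop. A soft key that stays in: it starts to move at about 3 N and each further mm takes 0.3 N more (6 N at 10 mm, 8.4 N at the stop); let go, it stays as far in as it was pushed, or comes back to about 10 mm if pushed farther. It starts 0 to 1 mm in and counts as pressed from 5 mm.
- white_key_top (a point): centre of the flat round top of the white key (power), a white plastic plunger 32 mm across; moves with the key, 30 mm above the console's top when fully out
- white_key_base: black fixed collar round the white key, 46 mm across and 8 mm high; origin on the console's top, z up, directly under the key
- blue_key (a joint): how far the blue key is pressed in, m: 0 fully out, 0.018 at its hard stop. A soft key that stays in: it starts to move at about 3 N and each further mm takes 0.3 N more (6 N at 10 mm, 8.4 N at the stop); let go, it stays as far in as it was pushed, or comes back to about 10 mm if pushed farther. It starts 0 to 1 mm in and counts as pressed from 5 mm.
- blue_key_top (a point): centre of the flat round top of the blue key (wire feed), a blue plastic plunger 32 mm across; moves with the key, 30 mm above the console's top when fully out
- blue_key_base: black fixed collar round the blue key, 46 mm across and 8 mm high; origin on the console's top, z up, directly under the key
- green_key (a joint): how far the green key is pressed in, m: 0 fully out, 0.018 at its hard stop. A soft key that stays in: it starts to move at about 3 N and each further mm takes 0.3 N more (6 N at 10 mm, 8.4 N at the stop); let go, it stays as far in as it was pushed, or comes back to about 10 mm if pushed farther. It starts 0 to 1 mm in and counts as pressed from 5 mm.
- green_key_top (a point): centre of the flat round top of the green key (start), a green plastic plunger 32 mm across; moves with the key, 30 mm above the console's top when fully out
- green_key_base: black fixed collar round the green key, 46 mm across and 8 mm high; origin on the console's top, z up, directly under the key
- red_key (a joint): how far the red key is pressed in, m: 0 fully out, 0.018 at its hard stop. A soft key that stays in: it starts to move at about 3 N and each further mm takes 0.3 N more (6 N at 10 mm, 8.4 N at the stop); let go, it stays as far in as it was pushed, or comes back to about 10 mm if pushed farther. It starts 0 to 1 mm in and counts as pressed from 5 mm.
- red_key_top (a point): centre of the flat round top of the red key (stop, to be left alone), a red plastic plunger 32 mm across; moves with the key, 30 mm above the console's top when fully out
- red_key_base: black fixed collar round the red key, 46 mm across and 8 mm high; origin on the console's top, z up, directly under the key
- pot: small orange open pot for terminals, 48 mm across, 45 mm high, standing loose on the console in its far left corner (+x, +y), beside the screen; origin at the centre of its underside
- reel: yellow wire reel, 70 mm across, 50 mm high, standing loose on the table left or right of the console; origin at the centre of its underside
- driver: screwdriver with a red handle lying loose on the table on the other side of the console, about 0.2 m long; origin under its middle
There are look-alikes about, which are no part of the job. Several things have the shape of the driver; the one meant has the colours described above.

How it is judged:
By the outcome, as a careful person would: the job done as asked, in the order asked, and still so for the second after the job is handed in, with the robot touching nothing.
It also fails if it takes over 42 s, if anything falls off the work surface, if the arm or the gripper's body presses on something with over 40 N, if the wrist force passes 120 N, or if a joint passes its speed limit or range.

### The arm

A 6-joint arm with a two-finger parallel gripper is mounted at the origin on the work surface. World frame = base frame: x ahead of the robot, y to its left, z up, the work surface at z = 0. Lengths are in m, angles in degrees, forces in N, time in s.
With the tool pointing down it reaches from about 0.3 to 0.75 m from the base axis. Payload 8.5 kg.
Tool frame: the origin (TCP) lies on the centre line of the jaws, within the pads' length; the fingertips stand 19 mm ahead of it and the grasp point (between the pads) is the TCP (env.tcp_to_tips is the z of the fingertips in the tool frame, in m); z points along the fingers, y is the line along which they close (so a half turn about z gives the same grasp; the last joint's range is limited). The gripper opens to 85 mm and grips with 20 to 120 N. Pads are 22 mm wide; open, the fingers measure 114 mm over their backs; the gripper's body (76 mm by 85 mm) begins 54 mm behind the grasp point. The pads swing forward as they close: fully open they stand 13 mm farther back than shut.
Start: joints at [-86.362, 21.807, 74.336, -0, 83.858, -12.336], TCP at [0.151, -0.529, 0.25] pointing down, gripper open.
Joint ranges: [-178.18, 178.18], [-50.72, 133.34], [12.68, 142.11], [-81.47, 261.47], [9.98, 163.14], [-165.26, 165.26]. Speed limits (degrees/s): [136.94, 136.94, 180, 180, 180, 180].

### API

Orientations are given as a 3x3 rotation matrix whose columns are the frame's x, y, z axes.
In Python, from rig import env gives the robot as it stands.
- The arm moves only by the tool servo_tool, never from a script. Its argument "steps" is a list of rows, each an object of numbers: "tx", "ty", "tz": the shift along the world's x, y, z in cm; "yaw": the turn about the world's z in degrees; "claw": the finger opening in cm, from 0 to 8.54. In form: [{"tx": .., "ty": .., "tz": .., "yaw": .., "claw": ..}, ...]. A call has 1 to 20 rows; each row shifts and turns the commanded pose from where the row before left it; what a row does not reach is not made up. A row lasts 1/10 s, in which the tool goes at most 50 mm and 8.59 degrees, less where a joint would pass 70% of its speed; a pose out of reach is approached as far as the arm can. A call with a gripper value outside its range is refused whole. The fingers move at their own pace and stop on an object; "newtons" is the grip in N (left out, the last holds). Time passes only in rows, so rows that do not move let the fingers close. It gives the time, the measured TCP pose, the force, the opening and the grip force at its end, in the units of the state.
- env.observe(): the state, without advancing time (a new reading comes with each control period).
- env.get_image(name): name is "scene" or "top" or "wrist"; returns (picture, depth): 420x560x3 uint8, red, green, blue; 420x560 float32, m along the optical axis (not along the pixel's ray), 0 where there is no reading.
- env.camera_model(name): a dict with "fovy" (degrees; the focal length in pixels is half the picture's height over the tangent of half this angle, whatever the lens; pixels are square), "cx", "cy" (the principal point, pixels), "T" (4x4, takes a point from camera to world coordinates). Camera axes: x right, y down, z forward; pixel columns grow to the right and rows downward; lengths in m; the calibration is good to about 2 mm. The wrist camera is an equidistant fisheye: a pixel r from the principal point sees the ray r / f radians off the axis. A picture is of the moment at which its call begins: read the wrist's pose just before it. camera_model takes no time and is no camera call; for the wrist camera it gives the pose at the moment of the call.
- env.close_job(): hands the job in; it is judged then, once.
The state is a dict: "time_s": time; "q": joint angles; "qvel": joint speeds; "joint_efforts": joint torques, N m; "position": TCP position; "tool_rot": TCP orientation; "ft_force": force on the tool from outside, world axes, zero at the start; "wrist_torque": the same for the moment, N m; "grip_width": finger opening in m; "gripper_force": force on a finger pad.
Only numpy, scipy, OpenCV 4.12 (cv2) and the standard library are available. Lean on these libraries where they do the work, as an engineer would, in place of code of your own. Each camera call takes 0.05 s, during which the arm holds its last target. There are 200 camera calls.

## Working session

There is one attempt and no reset: what is moved stays moved. The work goes in short steps, Python scripts to look and compute and a tool call to move; the robot and the scene stay as the last step left them, time stands still between calls to the robot, and variables do not carry over. Pictures are saved under pics/ and viewed, at most 10 in all, crops included, and the job is handed in when it is done.

Besides the shell and the picture viewer there is one more tool, called after ">>>" by a JSON object that holds its "method" and its "body". servo_tool: Moves the arm, as the interface text tells. Its arguments: {"type":"object","properties":{"steps":{"type":"array"},"newtons":{"type":"number"}},"required":["steps"]}

```bash
mkdir -p pics && cat > h.py <<'E'
import numpy as np, cv2
from rig import env
def pix2w(cam,d,u,v,z=None):
    m=env.camera_model(cam);f=210/np.tan(np.radians(m["fovy"]/2));T=np.array(m["T"])
    if z is None: 
        z=float(np.median(d[int(v)-1:int(v)+2,int(u)-1:int(u)+2])); 
        return (T@[ (u-m["cx"])/f*z,(v-m["cy"])/f*z,z,1])[:3]
    r=T[:3,:3]@[(u-m["cx"])/f,(v-m["cy"])/f,1]; return T[:3,3]+r*(z-T[2,3])/r[2]
E
python3 - <<'E'
from h import *
for n in("top","scene"):
    p,d=env.get_image(n);cv2.imwrite(f"pics/{n}.png",p[...,::-1]);np.save(n+".npy",d)
s=env.observe();print(s["time_s"],s["position"],s["tool_rot"],s["ft_force"],env.tcp_to_tips)
E
```

```text
0.1 [ 0.15132931 -0.52853564  0.24975419] [[ 9.61394097e-01  2.75175185e-01 -8.93643631e-05]
 [ 2.75175062e-01 -9.61393243e-01  1.31054758e-03]
 [ 2.74715877e-04 -1.28454355e-03 -9.99999137e-01]] [ 0.9575203  -0.10371718 -0.44930796] 0.019
```

View pics/top.png

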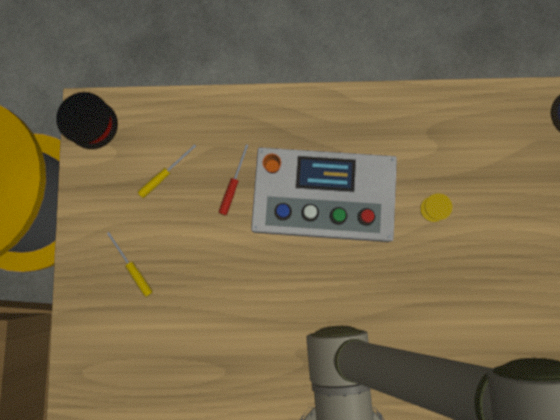

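View pics/scene.png

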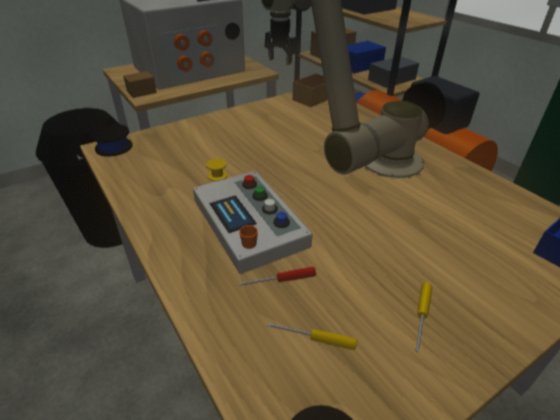

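The top view shows the keys in a row: blue (283,211), white (310,212), green (339,215) and red (367,216). The red driver (230,190), the reel (436,207) and the pot (272,162) are all clear of that row. Two things could be taken for the white key: the console's white body and its corner screws. I'll check with one close crop.

```bash
python3 - <<'E'
from h import *
p=cv2.imread("pics/top.png");d=np.load("top.npy")
cv2.imwrite("pics/crop.png",cv2.resize(p[140:250,245:405],None,fx=5,fy=5,interpolation=cv2.INTER_CUBIC))
for n,u,v in(("blue",283,211),("white",310,212),("green",339,215),("red",367,216)):
    print(n,pix2w("top",d,u,v).round(4),pix2w("top",d,u,v,.09).round(4))
print(pix2w("top",d,300,235),pix2w("top",d,325,150))
m=env.camera_model("top");print(m["fovy"],m["T"])
E
```

```text
blue [0.5779 0.1359 0.0883] [0.5777 0.1359 0.09  ]
white [0.5742 0.0692 0.0886] [0.574  0.0693 0.09  ]
green [ 0.5654 -0.002   0.0889] [ 0.5653 -0.0019  0.09  ]
red [ 0.5614 -0.0704  0.0909] [ 0.5615 -0.0705  0.09  ]
[0.52105495 0.09423932 0.04705547] [7.54322040e-01 2.07860839e-02 7.20830369e-04]
48.59349111014026 [[-0.01555786 -0.99079425  0.13447941  0.42494183]
 [-0.99967566  0.01812548  0.01788978  0.11876597]
 [-0.0201626  -0.13415747 -0.99075489  1.22974163]
 [ 0.          0.          0.          1.        ]]
```

View pics/crop.png

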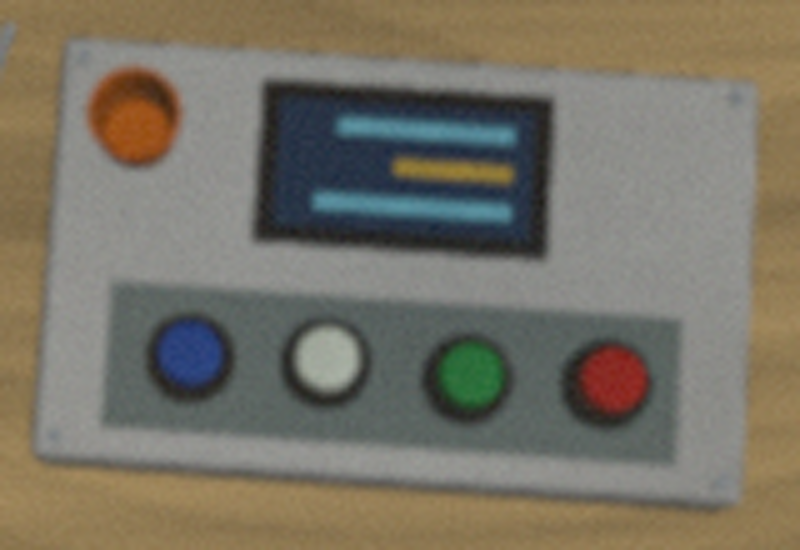

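The crop confirms the order from left to right: blue, white, green, red. I'll close the fingers and go above white (0.574, 0.069).

>>> {"method": "servo_tool", "body": {"steps": [{"claw":0,"tx":1,"ty":1.5},{"claw":0,"tx":2.4,"ty":3.4},{"claw":0,"tx":2.4,"ty":3.4},{"claw":0,"tx":2.4,"ty":3.4},{"claw":0,"tx":2.4,"ty":3.4},{"claw":0,"tx":2.4,"ty":3.4},{"claw":0,"tx":2.4,"ty":3.4},{"claw":0,"tx":2.4,"ty":3.4},{"claw":0,"tx":2.4,"ty":3.4},{"claw":0,"tx":2.4,"ty":3.4},{"claw":0,"tx":2.4,"ty":3.4},{"claw":0,"tx":2.4,"ty":3.4},{"claw":0,"tx":2.4,"ty":3.4,"tz":-1},{"claw":0,"tx":2.4,"ty":3.4,"tz":-1},{"claw":0,"tx":2.4,"ty":3.4,"tz":-1},{"claw":0,"tx":2.4,"ty":3.4,"tz":-1},{"claw":0,"tx":2.4,"ty":3.4,"tz":-1},{"claw":0,"tx":2.4,"ty":3.4,"tz":-1},{"claw":0,"tx":0.5,"ty":0.5},{"claw":0}], "newtons": 20}}

```text
invalid input at $.steps[0]: expected keys tx, ty, tz, yaw, claw
```

>>> {"method": "servo_tool", "body": {"steps": [{"tx":1,"ty":1.5,"tz":0,"yaw":0,"claw":0},{"tx":2.4,"ty":3.4,"tz":0,"yaw":0,"claw":0},{"tx":2.4,"ty":3.4,"tz":0,"yaw":0,"claw":0},{"tx":2.4,"ty":3.4,"tz":0,"yaw":0,"claw":0},{"tx":2.4,"ty":3.4,"tz":0,"yaw":0,"claw":0},{"tx":2.4,"ty":3.4,"tz":0,"yaw":0,"claw":0},{"tx":2.4,"ty":3.4,"tz":0,"yaw":0,"claw":0},{"tx":2.4,"ty":3.4,"tz":0,"yaw":0,"claw":0},{"tx":2.4,"ty":3.4,"tz":0,"yaw":0,"claw":0},{"tx":2.4,"ty":3.4,"tz":0,"yaw":0,"claw":0},{"tx":2.4,"ty":3.4,"tz":0,"yaw":0,"claw":0},{"tx":2.4,"ty":3.4,"tz":0,"yaw":0,"claw":0},{"tx":2.4,"ty":3.4,"tz":-1,"yaw":0,"claw":0},{"tx":2.4,"ty":3.4,"tz":-1,"yaw":0,"claw":0},{"tx":2.4,"ty":3.4,"tz":-1,"yaw":0,"claw":0},{"tx":2.4,"ty":3.4,"tz":-1,"yaw":0,"claw":0},{"tx":2.4,"ty":3.4,"tz":-1,"yaw":0,"claw":0},{"tx":2.4,"ty":3.4,"tz":-1,"yaw":0,"claw":0},{"tx":0.5,"ty":0.5,"tz":0,"yaw":0,"claw":0},{"tx":0,"ty":0,"tz":0,"yaw":0,"claw":0}], "newtons": 20}}

```text
time_s: 2.1
position: [0.5745, 0.0701, 0.1896]
tool_rot: [[0.961, 0.277, -0.001], [0.277, -0.961, -0.0], [-0.001, -0.0, -1.0]]
ft_force: [-1.6, -0.1, 0.1]
grip_width: -0.0006
gripper_force: 0.0
```

>>> {"method": "servo_tool", "body": {"steps": [{"tx":0,"ty":-0.1,"tz":-2,"yaw":0,"claw":0},{"tx":0,"ty":0,"tz":-3,"yaw":0,"claw":0},{"tx":0,"ty":0,"tz":-1.4,"yaw":0,"claw":0},{"tx":0,"ty":0,"tz":0,"yaw":0,"claw":0},{"tx":0,"ty":0,"tz":0,"yaw":0,"claw":0}]}}

```text
time_s: 2.6
position: [0.5744, 0.0673, 0.1273]
tool_rot: [[0.962, 0.274, 0.001], [0.274, -0.962, -0.0], [0.001, 0.0, -1.0]]
ft_force: [0.1, 0.4, 0.1]
grip_width: -0.0003
gripper_force: 0.0
```

```bash
python3 - <<'E'
from h import *
p,d=env.get_image("wrist");q,_=env.get_image("scene")
q=cv2.resize(q[160:270,180:320],(560,440),interpolation=cv2.INTER_CUBIC)
cv2.imwrite("pics/w1.png",p[...,::-1]);cv2.imwrite("pics/s1.png",q[...,::-1])
s=env.observe();print(s["time_s"],s["position"],s["ft_force"])
E
```

```text
2.7 [0.57475582 0.06772047 0.12772777] [ 0.1970762  -0.23157564 -0.21298581]
```

View pics/w1.png

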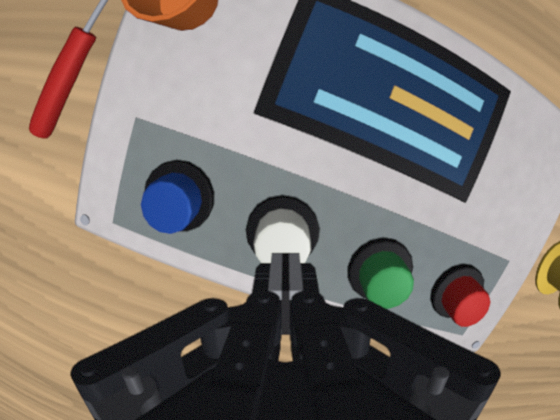

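View pics/s1.png

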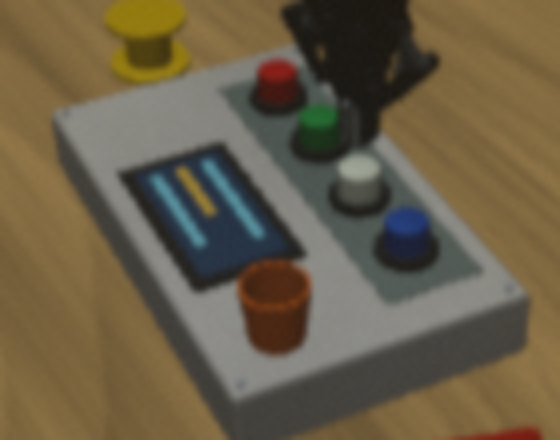

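Wrist view: the shut fingertips (285,260) point at the white key (283,235), and no other key is under the gripper. The scene crop agrees, with a gap of about 2 cm above white. Pressing gently now.

>>> {"method": "servo_tool", "body": {"steps": [{"tx":0,"ty":0.1,"tz":-1.0,"yaw":0,"claw":0},{"tx":0,"ty":0,"tz":-0.5,"yaw":0,"claw":0},{"tx":0,"ty":0,"tz":-0.3,"yaw":0,"claw":0},{"tx":0,"ty":0,"tz":-0.3,"yaw":0,"claw":0},{"tx":0,"ty":0,"tz":-0.3,"yaw":0,"claw":0},{"tx":0,"ty":0,"tz":0,"yaw":0,"claw":0}]}}

```text
time_s: 3.3
position: [0.5743, 0.0693, 0.102]
tool_rot: [[0.961, 0.275, -0.0], [0.275, -0.961, 0.0], [-0.0, -0.0, -1.0]]
ft_force: [0.7, 0.8, -1.2]
grip_width: -0.0001
gripper_force: 0.0
```

>>> {"method": "servo_tool", "body": {"steps": [{"tx":0,"ty":0,"tz":-0.2,"yaw":0,"claw":0},{"tx":0,"ty":0,"tz":0,"yaw":0,"claw":0}]}}

```text
time_s: 3.5
position: [0.5745, 0.0693, 0.1004]
tool_rot: [[0.961, 0.275, 0.001], [0.275, -0.961, 0.0], [0.001, 0.0, -1.0]]
ft_force: [-0.9, 0.1, 2.5]
grip_width: 0.0005
gripper_force: 1.1
```

```bash
python3 - <<'E'
from h import *
p,d=env.get_image("wrist");cv2.imwrite("pics/w2.png",cv2.resize(p[150:350,120:500],None,fx=2,fy=2)[...,::-1])
s=env.observe();print(s["time_s"],s["position"],s["ft_force"],s["joint_efforts"])
E
```

```text
3.55 [0.57452676 0.06927901 0.10034312] [-1.2186205   1.14391123  1.89845242] [-1.78209264e-01 -4.92851901e+01 -1.85350800e+01 -4.02275263e-02
 -2.09890609e-01  3.81864747e-04]
```

View pics/w2.png

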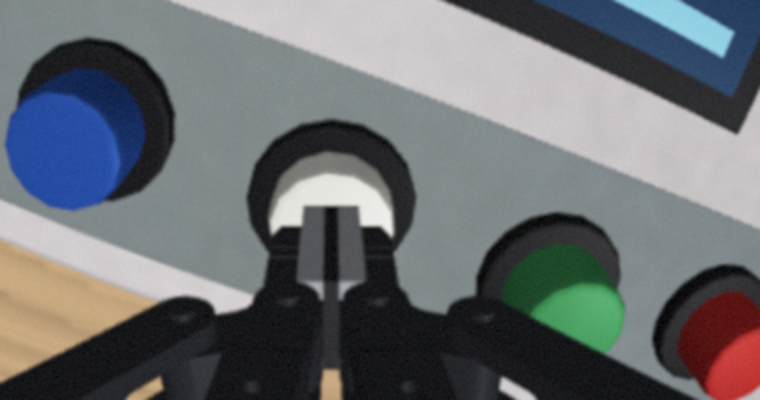

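In this picture the fingertips (330,215 in the crop) touch the white top. The force is about 2 N, so the key is only just being reached. I'll go deeper, watching the force.

>>> {"method": "servo_tool", "body": {"steps": [{"tx":0,"ty":0,"tz":-0.2,"yaw":0,"claw":0},{"tx":0,"ty":0,"tz":-0.2,"yaw":0,"claw":0},{"tx":0,"ty":0,"tz":0,"yaw":0,"claw":0}]}}

```text
time_s: 3.85
position: [0.5745, 0.0693, 0.0964]
tool_rot: [[0.961, 0.275, 0.001], [0.275, -0.961, 0.0], [0.001, 0.0, -1.0]]
ft_force: [-0.8, 0.8, 3.1]
grip_width: -0.0001
gripper_force: 1.7
```

>>> {"method": "servo_tool", "body": {"steps": [{"tx":0,"ty":0,"tz":-0.2,"yaw":0,"claw":0},{"tx":0,"ty":0,"tz":0,"yaw":0,"claw":0}]}}

```text
time_s: 4.05
position: [0.5745, 0.0693, 0.0945]
tool_rot: [[0.961, 0.275, 0.001], [0.275, -0.961, -0.0], [0.001, 0.0, -1.0]]
ft_force: [-1.7, 0.4, 4.2]
grip_width: -0.0001
gripper_force: 2.1
```

>>> {"method": "servo_tool", "body": {"steps": [{"tx":0,"ty":0,"tz":0,"yaw":0,"claw":0}]}}

```text
time_s: 4.15
position: [0.5745, 0.0693, 0.0945]
tool_rot: [[0.961, 0.275, 0.001], [0.275, -0.961, 0.0], [0.001, 0.0, -1.0]]
ft_force: [-1.3, 0.2, 5.1]
grip_width: 0.0
gripper_force: 2.4
```

>>> {"method": "servo_tool", "body": {"steps": [{"tx":0,"ty":0,"tz":-0.2,"yaw":0,"claw":0},{"tx":0,"ty":0,"tz":-0.2,"yaw":0,"claw":0},{"tx":0,"ty":0,"tz":0,"yaw":0,"claw":0}]}}

```text
time_s: 4.45
position: [0.5746, 0.0693, 0.091]
tool_rot: [[0.961, 0.275, 0.001], [0.275, -0.961, -0.0], [0.001, 0.0, -1.0]]
ft_force: [-2.2, -0.4, 8.3]
grip_width: 0.0003
gripper_force: 4.4
```

>>> {"method": "servo_tool", "body": {"steps": [{"tx":0,"ty":0,"tz":0,"yaw":0,"claw":0}]}}

```text
time_s: 4.55
position: [0.5746, 0.0692, 0.091]
tool_rot: [[0.961, 0.275, 0.001], [0.275, -0.961, -0.0], [0.001, 0.0, -1.0]]
ft_force: [-2.3, 0.2, 8.7]
grip_width: 0.0004
gripper_force: 4.4
```

>>> {"method": "servo_tool", "body": {"steps": [{"tx":0,"ty":0,"tz":-0.1,"yaw":0,"claw":0},{"tx":0,"ty":0,"tz":0,"yaw":0,"claw":0}]}}

```text
time_s: 4.75
position: [0.5746, 0.0692, 0.0908]
tool_rot: [[0.961, 0.275, 0.002], [0.275, -0.961, -0.0], [0.002, 0.001, -1.0]]
ft_force: [-5.3, -0.7, 16.4]
grip_width: 0.0003
gripper_force: 8.1
```

White bottomed out at TCP z = 0.091, so keys make contact at about 0.109, as calculated. For the others I'll stop at about 0.097, 12 mm in. Backing off and going above blue.

>>> {"method": "servo_tool", "body": {"steps": [{"tx":0,"ty":0,"tz":1.1,"yaw":0,"claw":0},{"tx":0,"ty":0,"tz":3.0,"yaw":0,"claw":0},{"tx":0.1,"ty":2.2,"tz":0,"yaw":0,"claw":0},{"tx":0.1,"ty":2.2,"tz":0,"yaw":0,"claw":0},{"tx":0.1,"ty":2.2,"tz":0,"yaw":0,"claw":0},{"tx":0,"ty":0.1,"tz":0,"yaw":0,"claw":0},{"tx":0,"ty":0,"tz":0,"yaw":0,"claw":0}]}}

```text
time_s: 5.45
position: [0.5773, 0.1363, 0.1301]
tool_rot: [[0.961, 0.276, -0.0], [0.276, -0.961, -0.0], [-0.0, 0.0, -1.0]]
ft_force: [0.6, -1.0, -0.0]
grip_width: -0.0001
gripper_force: 0.0
```

```bash
cat >> h.py <<'E'
K=dict(blue=(.578,.136),white=(.5745,.069),green=(.5655,-.0015),red=(.5615,-.0705))
def keys():
    s=env.observe();m=env.camera_model("wrist");p,d=env.get_image("wrist")
    f=210/np.tan(np.radians(m["fovy"]/2));v,u=np.mgrid[:420,:560];x=u-m["cx"];y=v-m["cy"]
    r=np.hypot(x,y)+1e-9;th=r/f;t=np.tan(th)
    P=np.stack([x/r*t*d,y/r*t*d,d,np.ones_like(d)],-1)@np.array(m["T"]).T
    P=P[(d>0)&(th<1.4)]
    print(s["time_s"],s["position"].round(4),s["ft_force"].round(1))
    for k,(a,b) in K.items():
        q=P[(np.hypot(P[:,0]-a,P[:,1]-b)<.025)&(P[:,2]<.1)&(P[:,2]>.07)]
        if len(q)>20:
            z=np.percentile(q[:,2],80);c=q[abs(q[:,2]-z)<.003]
            print(k,len(q),"z",z.round(4),"mid",((c.min(0)+c.max(0))/2)[:2].round(4))
        else: print(k,len(q))
    return p
E
python3 - <<'E'
from h import *
p=keys();cv2.imwrite("pics/w3.png",p[...,::-1])
E
```

```text
5.45 [0.5773 0.1363 0.1301] [ 0.6 -1.  -0. ]
blue 2270 z 0.0879 mid [0.5823 0.1393]
white 1782 z 0.0783 mid [0.5774 0.0712]
green 1623 z 0.088 mid [0.5677 0.0008]
red 1157 z 0.0887 mid [ 0.5639 -0.0691]
```

View pics/w3.png

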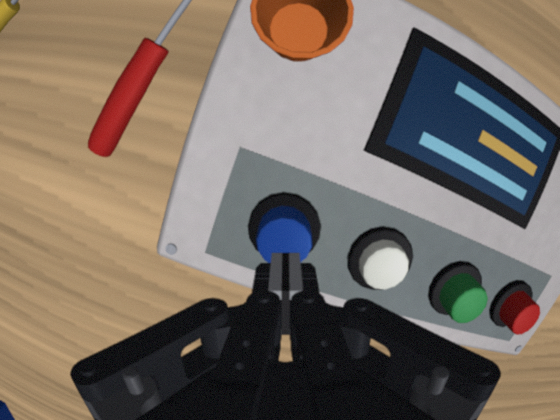

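The wrist view shows white (385,262) latched about 10 mm lower than the rest. The fingertips (285,265) line up with blue (285,235), so I'm pressing blue.

>>> {"method": "servo_tool", "body": {"steps": [{"tx":0.1,"ty":0.0,"tz":-1.5,"yaw":0,"claw":0},{"tx":0,"ty":0,"tz":-0.5,"yaw":0,"claw":0},{"tx":0,"ty":0,"tz":-0.4,"yaw":0,"claw":0},{"tx":0,"ty":0,"tz":-0.4,"yaw":0,"claw":0},{"tx":0,"ty":0,"tz":-0.4,"yaw":0,"claw":0},{"tx":0,"ty":0,"tz":-0.2,"yaw":0,"claw":0},{"tx":0,"ty":0,"tz":0,"yaw":0,"claw":0},{"tx":0,"ty":0,"tz":0,"yaw":0,"claw":0}]}}

```text
time_s: 6.3
position: [0.5786, 0.1361, 0.0965]
tool_rot: [[0.961, 0.275, 0.001], [0.275, -0.961, 0.0], [0.001, 0.0, -1.0]]
ft_force: [0.6, -1.7, 1.6]
grip_width: -0.0002
gripper_force: 1.0
```

>>> {"method": "servo_tool", "body": {"steps": [{"tx":0,"ty":0,"tz":1.0,"yaw":0,"claw":0},{"tx":0,"ty":0,"tz":2.4,"yaw":0,"claw":0},{"tx":0,"ty":0,"tz":0,"yaw":0,"claw":0},{"tx":0,"ty":0,"tz":0,"yaw":0,"claw":0}]}}

```text
time_s: 6.7
position: [0.5785, 0.1364, 0.1308]
tool_rot: [[0.961, 0.275, 0.001], [0.275, -0.961, 0.0], [0.001, 0.0, -1.0]]
ft_force: [-0.9, 0.9, -0.4]
grip_width: -0.0004
gripper_force: 0.0
```

```bash
python3 - <<'E'
from h import *
keys()
E
```

```text
6.7 [0.5785 0.1364 0.1308] [-0.9  0.9 -0.4]
blue 1970 z 0.0783 mid [0.5822 0.1393]
white 1755 z 0.0783 mid [0.5773 0.0715]
green 1619 z 0.088 mid [0.568  0.0013]
red 1151 z 0.0887 mid [ 0.5646 -0.069 ]
```

Blue is latched too, about 9.6 mm down. Now green.

>>> {"method": "servo_tool", "body": {"steps": [{"tx":-0.1,"ty":-1.5,"tz":0,"yaw":0,"claw":0},{"tx":-0.3,"ty":-3.0,"tz":0,"yaw":0,"claw":0},{"tx":-0.3,"ty":-3.0,"tz":0,"yaw":0,"claw":0},{"tx":-0.3,"ty":-3.0,"tz":0,"yaw":0,"claw":0},{"tx":-0.2,"ty":-2.2,"tz":0,"yaw":0,"claw":0},{"tx":-0.1,"ty":-1.0,"tz":0,"yaw":0,"claw":0},{"tx":0,"ty":0,"tz":0,"yaw":0,"claw":0},{"tx":0,"ty":0,"tz":0,"yaw":0,"claw":0}]}}

```text
time_s: 7.55
position: [0.5652, -0.0003, 0.1301]
tool_rot: [[0.961, 0.275, -0.0], [0.275, -0.961, 0.0], [-0.0, -0.0, -1.0]]
ft_force: [-0.3, -0.5, 0.1]
grip_width: 0.0
gripper_force: 0.0
```

```bash
python3 - <<'E'
from h import *
p=keys();cv2.imwrite("pics/w4.png",p[...,::-1])
E
```

```text
7.55 [ 5.652e-01 -3.000e-04  1.301e-01] [-0.3 -0.5  0.1]
blue 1679 z 0.0782 mid [0.5816 0.1387]
white 2155 z 0.0782 mid [0.5774 0.0704]
green 2133 z 0.088 mid [5.691e-01 1.000e-04]
red 2254 z 0.0888 mid [ 0.5644 -0.0698]
```

View pics/w4.png

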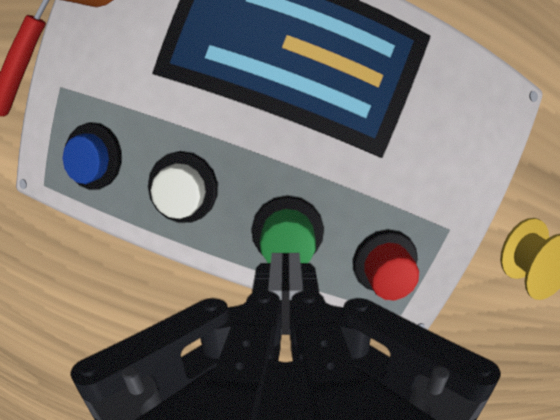

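The fingertips (286,265) line up with green (288,235). Blue (87,158) and white (178,190) are down, and red (390,272) is clear. Pressing green, then rising.

>>> {"method": "servo_tool", "body": {"steps": [{"tx":0.1,"ty":-0.1,"tz":-1.5,"yaw":0,"claw":0},{"tx":0,"ty":0,"tz":-0.5,"yaw":0,"claw":0},{"tx":0,"ty":0,"tz":-0.4,"yaw":0,"claw":0},{"tx":0,"ty":0,"tz":-0.4,"yaw":0,"claw":0},{"tx":0,"ty":0,"tz":-0.4,"yaw":0,"claw":0},{"tx":0,"ty":0,"tz":-0.2,"yaw":0,"claw":0},{"tx":0,"ty":0,"tz":0,"yaw":0,"claw":0},{"tx":0,"ty":0,"tz":0,"yaw":0,"claw":0},{"tx":0,"ty":0,"tz":1,"yaw":0,"claw":0},{"tx":0,"ty":0,"tz":3,"yaw":0,"claw":0},{"tx":0,"ty":0,"tz":3,"yaw":0,"claw":0},{"tx":0,"ty":0,"tz":3,"yaw":0,"claw":0},{"tx":0,"ty":0,"tz":1,"yaw":0,"claw":0},{"tx":0,"ty":0,"tz":0,"yaw":0,"claw":0},{"tx":0,"ty":0,"tz":0,"yaw":0,"claw":0}]}}

```text
time_s: 9.1
position: [0.5659, -0.0017, 0.2053]
tool_rot: [[0.961, 0.275, -0.002], [0.275, -0.961, 0.0], [-0.002, -0.001, -1.0]]
ft_force: [-0.5, -0.6, -0.1]
grip_width: 0.0003
gripper_force: 0.0
```

```bash
python3 - <<'E'
from h import *
p=keys();cv2.imwrite("pics/w5.png",p[...,::-1])
E
```

```text
9.1 [ 0.5659 -0.0017  0.2053] [-0.5 -0.6 -0.1]
blue 1023 z 0.0783 mid [0.5814 0.1383]
white 1203 z 0.0784 mid [0.5772 0.0703]
green 1174 z 0.0783 mid [ 5.681e-01 -2.000e-04]
red 1272 z 0.0889 mid [ 0.5644 -0.0696]
```

View pics/w5.png

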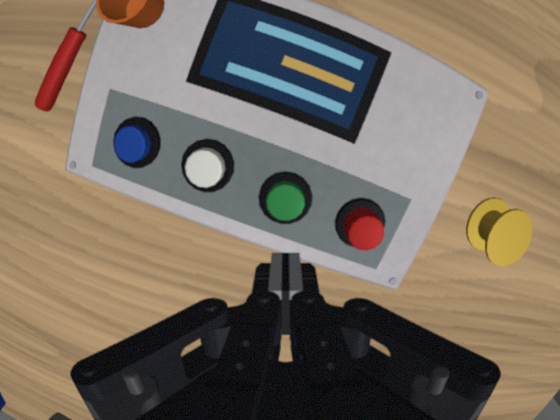

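Blue (133,143), white (205,168) and green (286,200) are all latched about 10 mm down. Red (364,229) is still out, the pot, reel and driver haven't moved, and the hand is clear.

```bash
python3 -c "
from rig import env
print(env.close_job())"
```

```text
the job is handed in; nothing more can be done
None
```

I pressed white, then blue, then green, and all three are latched about 10 mm in. White was pushed to its hard stop, with about 16 N briefly on the fingertips. Red, the pot, the reel and the screwdriver were left alone, the hand is clear, and the job was handed in at about 9 s.

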